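# Click the forming die home in its carrier

### The arm

A 6-joint arm with a two-finger parallel gripper is mounted at the origin on the work surface. World frame = base frame: x ahead of the robot, y to its left, z up, the work surface at z = 0. Lengths are in m, angles in rad, forces in N, time in s.
With the tool pointing down it reaches from about 0.375 to 0.975 m from the base axis. Payload 3.8 kg.
Tool frame: the origin (TCP) lies where the fingers leave the gripper's body, on its centre line; the fingertips stand 64 mm ahead of it and the grasp point (between the pads) lies 45 mm ahead of it (env.finger_overhang is the z of the fingertips in the tool frame, in m); z points along the fingers, y is the direction in which the jaws open and shut (so a half turn about z gives the same grasp; the last joint's range is limited). The gripper opens to 88 mm and grips with 3 to 60 N. Pads are 18 mm wide; open, the fingers measure 123 mm over their backs; the gripper's body (75 mm by 187 mm) begins 45 mm behind the grasp point.
Start: joints at [1.147, 0.264, 1.604, -0, 1.274, -0.037], TCP at [0.255, 0.625, 0.303] pointing down, gripper open.
Joint ranges: [-2.63, 2.63], [-0.94, 2.18], [0.31, 2.57], [-1.31, 4.45], [0, 2.66], [-2.55, 2.55]. Speed limits (rad/s): [2.57, 2.57, 3.14, 3.14, 3.14, 3.14].

### API

Orientations are given as a rotation vector (axis times angle).
In Python, from plant import env gives the robot as it stands.
- The arm moves only by the shell command python3 -m creep 'ROWS' [FORCE]. ROWS is JSON, a list of rows, each an object with "travel": the shift along the tool's x, y, z in units of 30 mm (1.0 is 30 mm), a list of three; "turn": the turn about the tool's z in units of 10 degrees (1.0 is 10 degrees); "claw": the closure, from -1 (fully open) to 1 (shut), so that 0 is half open. In form: [{"travel": [tx, ty, tz], "turn": turn, "claw": claw}, ...]. A call has 1 to 20 rows; each row shifts and turns the commanded pose from where the row before left it, along the tool's axes as they then stand; what a row does not reach is not made up. A row lasts 1/8 s, in which the tool goes at most 62.5 mm and 10.7 degrees, less where a joint would pass 70% of its speed; a pose out of reach is approached as far as the arm can. A call is refused whole if a number of a shift passes 1 or a number of a turn 1, either way. A call with a gripper value outside its range is refused whole. The fingers move at their own pace and stop on an object; FORCE is the grip in N (left out, the last holds). Time passes only in rows, so rows that do not move let the fingers close. It gives the time, the measured TCP pose, the force and the opening at its end, in the units of the state.
- env.read_state(): the state, without advancing time (a new reading comes with each control period).
- env.camera(name): name is "side" or "top" or "wrist"; returns the picture (480x640x3 uint8, red, green, blue); there is no depth.
- env.camera_params(name): a dict with "fx", "fy", "cx", "cy" (pixels), "xyz" and "attitude" of the camera in the world; the wrist camera has in their place "tool_from_camera" (4x4, takes a point from camera to tool coordinates, whose origin is the TCP and whose axes are the flange's). Camera axes: x right, y up, looking along -z (the intrinsics and any distortion apply to the point x, -y, -z); pixel columns grow to the right and rows downward; lengths in m; the calibration is good to about 2 mm. The wrist camera is an equidistant fisheye: a pixel r from the principal point sees the ray r / f radians off the axis. A picture is of the moment at which its call begins: read the wrist's pose just before it. camera_params takes no time and is no camera call.
- env.job_done(): hands the job in, once; it reports no verdict.
The state is a dict: "time_s": time; "qpos": joint angles; "qvel": joint speeds; "effort": joint torques, N m; "tcp_pos": TCP position; "ee_rot": TCP orientation; "force": force on the tool from outside, world axes, zero at the start; "torque": the same for the moment, N m; "opening": finger opening in m.
Only numpy, scipy, OpenCV 4.12 (cv2) and the standard library are available. Lean on these libraries where they do the work, as an engineer would, in place of code of your own. Each camera call takes 0.05 s, during which the arm holds its last target.

### The job

Put the loose forming die into the empty middle bay of the grey die carrier, stud first, and push it in between its two neighbours until it clicks past the sprung balls and stays fully home. Push firmly but do not ram it, and leave the two dies already in the carrier and the plain bar on the bench where they are.

Things in the scene. Friction and masses are not known exactly. Their poses are not given: they have to be found in the camera images.
- die: Loose forming die: aluminium bar 110 mm (x) x 30 (y) x 36 (z), 0.25-0.45 kg, three dark lines across its top; lies right side up. Origin: centre of the bar's underside, bar x -55 to 55. A steel stud sticks out of its +x end: neck 7 wide, 16 high, then an upright round head 20 in diameter, 20 high, axis at x = 94, mid-height 18 above the underside. 159 long overall.
- carrier: Grey die carrier, fixed, 275 mm (its x, -125 to 150) x 114 (y). Origin: on its underside. Flat floor 30 above the bench; dies go in along +x. x -125 to -50 is an open sill without walls where a die can be set down. Side walls (8 thick, 25 above the floor, inner faces y = +-49) from x -50 to 135. At the middle bay's far end sits a steel clip, 42 wide, 30 high.
- bay (a point): Mouth of the empty middle bay, on the floor: carrier x = -50 mm, y = 0, z = 30. The bay is the 35 mm gap between the two neighbour dies (tops 36 above the floor, rear ends level with this point). A seated die's rear end still stands out 4 to 22 mm in front of it: the clip's depth is set anew for each job and not reported, so it must be felt.
- nearest_balls (a point): Carrier x = 71 mm, 18 above the floor: the clip's two sprung balls (12 in diameter, 16 free between) at the nearest setting; they may be up to 14 farther in. Passing them takes 5 to 13 N in all; they snap in behind the stud head and hold it. A solid stop 20 beyond the balls leaves 2 play: there the force rises steeply; 15 to 20 N is enough, over 60 N is ramming.
- seat_pin (a joint): Brass pin, 8 mm in diameter, along the carrier's x through the clip's back stop, lightly sprung (under 1 N). Value in m: 0 = free, grows as the stud head pushes it back; 0.0045 to 0.007 when the die is clicked home; its tail then sticks out that much farther behind the clip.
- left_die: Neighbour die lying loose in the carrier on the +y side; same shape, size and origin as the loose die, one dark line on top. Easily dragged along by rubbing.
- right_die: Neighbour die lying loose in the carrier on the -y side; same shape, size and origin as the loose die, two dark lines on top. Easily dragged along by rubbing.
- blank: Plain aluminium bar without stud, 120 x 30 x 36 mm, on the bench on the side where the loose die is not. Origin: centre of its underside, length along its x. Leave it alone.

How it is judged:
By the outcome, as a careful person would: the job done as asked, in the order asked, and still so for the second after the job is handed in, with the robot touching nothing.
It also fails if it takes over 53 s, if anything falls off the work surface, if the arm or the gripper's body presses on something with over 40 N, if the wrist force passes 120 N, or if a joint passes its speed limit or range.

## Working session

There is one attempt and no reset: what is moved stays moved. The work goes in short steps, Python scripts to look and compute and a shell command to move; the robot and the scene stay as the last step left them, time stands still between calls to the robot, and variables do not carry over. Pictures are saved under pics/ and viewed, and the job is handed in when it is done.

```bash
ls; mkdir -p pics; python3 - <<'E'
from plant import env
import cv2
s=env.read_state()
for k in s: print(k,s[k])
for n in ("top","side","wrist"):
    im=env.camera(n); cv2.imwrite(f"pics/{n}0.png",im[:,:,::-1]); print(n,env.camera_params(n))
E
```

```text
pics
time_s 0.0
qpos [ 1.14707164e+00  2.64735509e-01  1.60534914e+00 -1.51153822e-05
  1.27367676e+00 -3.69275190e-02]
qvel [-0.00049009  0.00026833  0.00095613  0.00011675 -0.00013863  0.00147094]
effort [ 2.46275202e-03 -5.02116001e+01 -3.56879711e+01  7.28382426e-02
  2.94612232e-02 -1.62667079e-04]
tcp_pos [0.25442057 0.62461689 0.30141315]
ee_rot [-0.60369946 -3.08255057  0.00332139]
force [-0.47003914 -0.16307983  0.15573596]
torque [-0.0276976  -0.0109977   0.05232495]
opening 0.08800942629942954
top {'fx': 509.26939515497713, 'fy': 509.26939515497713, 'cx': 319.1318736354107, 'cy': 233.5183435979562, 'xyz': array([ 0.53543129, -0.01610088,  1.14755159]), 'attitude': array([ 0.05103795, -0.0236918 , -1.56482398])}
side {'fx': 549.0817222114218, 'fy': 549.0817222114218, 'cx': 314.7506706633766, 'cy': 247.9379192617003, 'xyz': array([ 0.31511941, -0.85934669,  0.59858798]), 'attitude': array([ 1.00790676, -0.1504903 , -0.28810097])}
wrist {'fx': 371.64829954431775, 'fy': 371.64829954431775, 'cx': 321.0698080308026, 'cy': 235.93750391395258, 'tool_from_camera': array([[-7.92473378e-04,  9.59131464e-01,  2.82959727e-01,
         7.33547179e-02],
       [ 9.99999660e-01,  6.95432056e-04,  4.43392930e-04,
        -7.68457640e-04],
       [ 2.28492845e-04,  2.82959983e-01, -9.59131689e-01,
        -8.24556829e-02],
       [ 0.00000000e+00,  0.00000000e+00,  0.00000000e+00,
         1.00000000e+00]])}
```

View pics/top0.png

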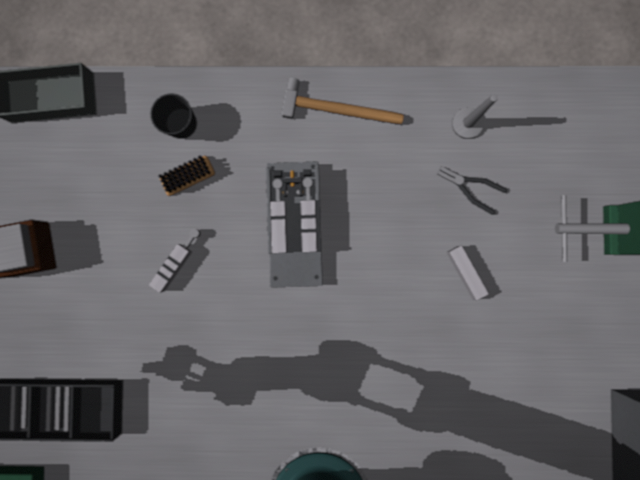

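View pics/side0.png

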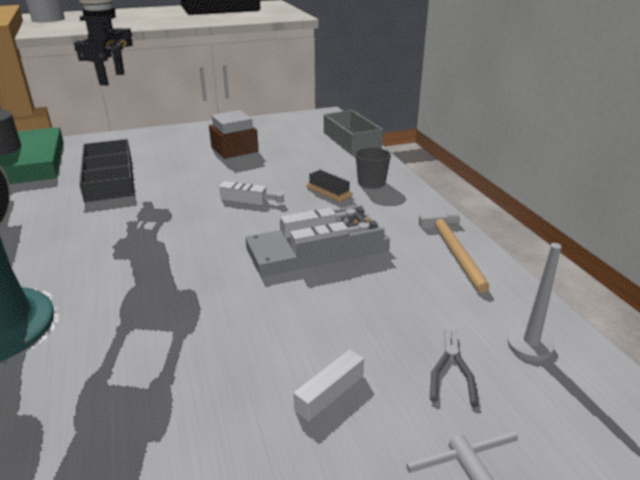

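View pics/wrist0.png

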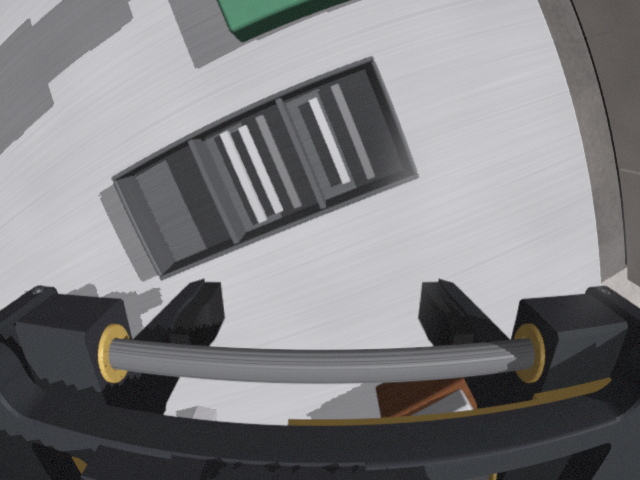

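Top view: loose die near (175,265), stud toward the upper right; carrier around (295,225) with its sill at the bottom and clip at (292,182); blank at (468,272). I'll zoom in and measure.

```bash
cat > h.py <<'E'
import numpy as np, cv2
from scipy.spatial.transform import Rotation as R
from plant import env
def ray(name,px,st=None):
    p=env.camera_params(name); u,v=px
    if name!="wrist":
        d=np.array([(u-p['cx'])/p['fx'],-(v-p['cy'])/p['fy'],-1.])
        Rm=R.from_rotvec(p['attitude']).as_matrix(); return p['xyz'],Rm@d
    st=st or env.read_state()
    x,y=u-p['cx'],v-p['cy']; r=np.hypot(x,y); th=r/p['fx']
    d=np.array([np.sin(th)*x/r,-np.sin(th)*y/r,-np.cos(th)])
    T=p['tool_from_camera'];Rt=R.from_rotvec(st['ee_rot']).as_matrix()
    return np.array(st['tcp_pos'])+Rt@T[:3,3],Rt@T[:3,:3]@d
def plane(name,px,z,st=None):
    o,d=ray(name,px,st); return o+d*(z-o[2])/d[2]
def proj(name,P,st=None):
    p=env.camera_params(name);P=np.asarray(P,float)
    if name!="wrist":
        c=R.from_rotvec(p['attitude']).as_matrix().T@(P-p['xyz'])
        return np.array([p['cx']+p['fx']*c[0]/-c[2],p['cy']-p['fy']*c[1]/-c[2]])
    T=p['tool_from_camera'];Rt=R.from_rotvec(st['ee_rot']).as_matrix()
    t=Rt.T@(P-st['tcp_pos']); c=T[:3,:3].T@(t-T[:3,3])
    th=np.arctan2(np.hypot(c[0],c[1]),-c[2]); n=np.hypot(c[0],c[1])
    return np.array([p['cx']+p['fx']*th*c[0]/n,p['cy']-p['fx']*th*c[1]/n])
E
python3 - <<'E'
from h import *
im=cv2.imread("pics/top0.png")
a=cv2.resize(im[210:310,130:230],None,fx=4,fy=4,interpolation=2)
b=cv2.resize(im[150:300,250:350],None,fx=4,fy=4,interpolation=2)
o=np.zeros((600,800,3),np.uint8);o[:400,:400]=a;o[:,400:]=b
cv2.imwrite("pics/z0.png",o)
E
```

```text
(no output)
```

View pics/z0.png

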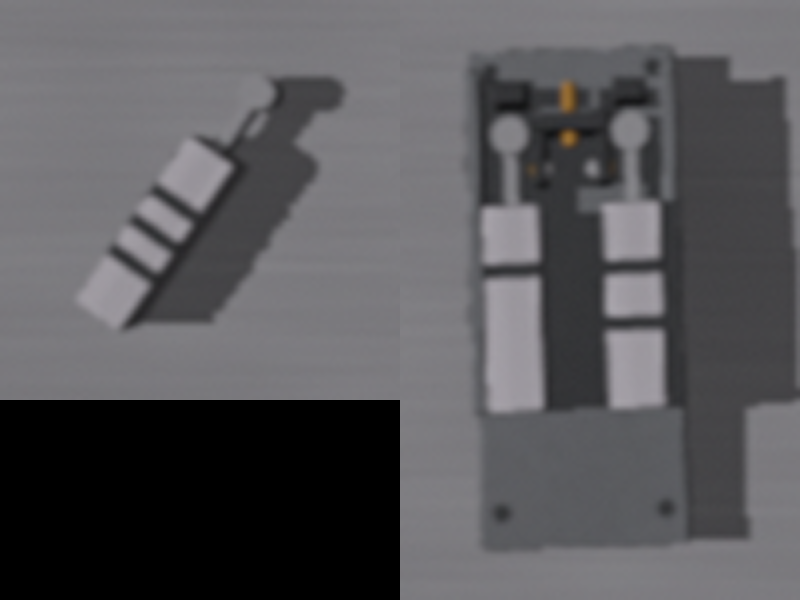

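```bash
python3 - <<'E'
from h import *
A=lambda x,y:(130+x/4,210+y/4)
B=lambda x,y:(250+(x-400)/4,150+y/4)
P=[plane("top",A(*q),.036)[:2] for q in [(77,297),(122,330),(243,162),(195,133)]]
r=(P[0]+P[1])/2;f=(P[2]+P[3])/2
print("die c",(r+f)/2,"len",np.linalg.norm(f-r),"w",np.linalg.norm(P[0]-P[1]),"yaw",np.degrees(np.arctan2(*(f-r)[::-1])))
h=plane("top",A(257,93),.028)[:2];print("head",h,np.degrees(np.arctan2(*(h-(r+f)/2)[::-1])))
for n,q in [("L",[(487,411),(544,409),(540,204),(481,206)]),("R",[(609,408),(665,406),(660,201),(602,204)])]:
    P=[plane("top",B(*x),.066)[:2] for x in q];r=(P[0]+P[1])/2;f=(P[2]+P[3])/2
    print(n,"rear",r,"front",f,np.degrees(np.arctan2(*(f-r)[::-1])))
s=[plane("top",B(*x),.03)[:2] for x in [(483,549),(686,542)]];print("sill",s,sum(s)/2)
print("pin/ceter", plane("top",B(568,95),.05))
print([plane("top",x,.036)[:2] for x in [(450,252),(464,247),(487,292),(473,299)]])
st=env.read_state();Rm=R.from_rotvec(st['ee_rot']).as_matrix();print(Rm.round(3))
E
```

```text
die c [0.51195445 0.32993026] len 0.1112863506617712 w 0.030783940845568566 yaw -35.06526392376713
head [0.58788544 0.27967763] -33.49738350089259
L rear [0.5460798  0.08824485] front [0.65545629 0.09199016] 1.961179709759676
R rear [0.5480486  0.02366071] front [0.65705901 0.02762021] 2.0801978070394846
sill [array([0.4702857 , 0.10878904]), array([ 0.47487648, -0.00232743])] [0.47258109 0.0532308 ]
pin/ceter [0.71733955 0.06290748 0.05      ]
[array([ 0.54963421, -0.28109962]), array([ 0.5606647 , -0.31144443]), array([ 0.46369325, -0.36019086]), array([ 0.44841506, -0.32996063])]
[[-0.926  0.377 -0.001]
 [ 0.377  0.926 -0.002]
 [ 0.    -0.002 -1.   ]]
```

```bash
python3 -m creep '[{"travel":[0,0,0],"turn":-0.81,"claw":-1},{"travel":[0,0,0],"turn":-0.81,"claw":-1},{"travel":[0,0,0],"turn":-0.81,"claw":-1}]' 
python3 -m creep '[{"travel":[-0.48,-0.97,0.1],"turn":0,"claw":-1},{"travel":[-0.48,-0.97,0.1],"turn":0,"claw":-1},{"travel":[-0.48,-0.97,0.1],"turn":0,"claw":-1},{"travel":[-0.48,-0.97,0.1],"turn":0,"claw":-1},{"travel":[-0.48,-0.97,0.1],"turn":0,"claw":-1},{"travel":[-0.48,-0.97,0.1],"turn":0,"claw":-1},{"travel":[-0.48,-0.97,0.1],"turn":0,"claw":-1},{"travel":[-0.48,-0.97,0.1],"turn":0,"claw":-1},{"travel":[-0.48,-0.97,0.1],"turn":0,"claw":-1},{"travel":[-0.48,-0.97,0.1],"turn":0,"claw":-1},{"travel":[-0.48,-0.97,0.1],"turn":0,"claw":-1},{"travel":[-0.48,-0.97,0.1],"turn":0,"claw":-1},{"travel":[-0.48,-0.97,0.1],"turn":0,"claw":-1},{"travel":[-0.48,-0.97,0.1],"turn":0,"claw":-1},{"travel":[-0.48,-0.97,0.1],"turn":0,"claw":-1},{"travel":[-0.48,-0.97,0.1],"turn":0,"claw":-1},{"travel":[-0.48,-0.97,0.1],"turn":0,"claw":-1},{"travel":[-0.48,-0.97,0.1],"turn":0,"claw":-1},{"travel":[-0.48,-0.97,0.1],"turn":0,"claw":-1},{"travel":[-0.2,-0.8,0.1],"turn":0,"claw":-1}]'
python3 -m creep '[{"travel":[0,0,0],"turn":0,"claw":-1},{"travel":[0,0,0],"turn":0,"claw":-1}]'
python3 - <<'E'
from h import *
s=env.read_state();im=env.camera("wrist");cv2.imwrite("pics/w1.png",im[:,:,::-1])
import pickle;pickle.dump(s,open("w1.pkl","wb"));print(s['tcp_pos'],s['ee_rot'],s['qpos'])
E
```

```text
time_s: 0.52
tcp_pos: [0.2545, 0.6249, 0.3021]
ee_rot: [0.066, -3.14, 0.001]
force: [-0.3, 0.7, -0.4]
opening: 0.0878
time_s: 3.02
tcp_pos: [0.556, 0.0579, 0.2423]
ee_rot: [0.058, -3.141, 0.0]
force: [-0.2, 0.5, 0.2]
opening: 0.0881
time_s: 3.28
tcp_pos: [0.5553, 0.0594, 0.2425]
ee_rot: [0.058, -3.141, -0.001]
force: [-1.1, -0.2, 0.9]
opening: 0.0878
[0.5552528  0.05941704 0.24251383] [ 5.80863796e-02 -3.14050001e+00 -6.94206925e-04] [ 6.17680579e-02  9.10491957e-02  1.92064223e+00  5.14746195e-04
  1.13043707e+00 -1.54623540e+00]
```

View pics/w1.png

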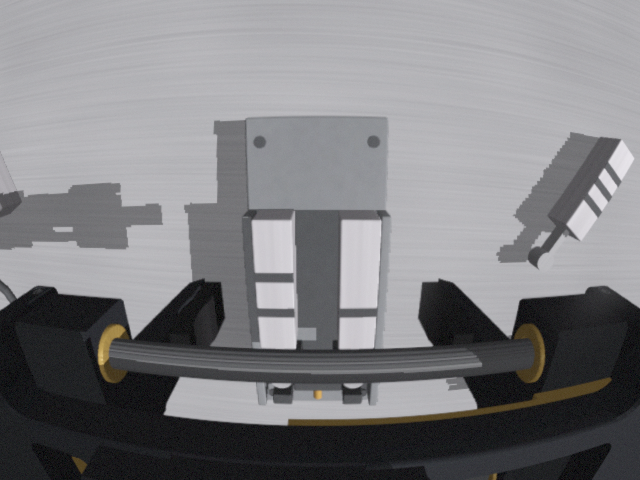

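```bash
python3 - <<'E'
from h import *
import pickle
s=pickle.load(open("w1.pkl","rb"));g=cv2.imread("pics/w1.png",0).astype(float)
print(g[240,235:400].astype(int)[::2])
def edge(line,lo,hi,th=160):
    v=line[lo:hi];i=[k for k in range(len(v)-1) if (v[k]-th)*(v[k+1]-th)<0]
    return [lo+k+(th-v[k])/(v[k+1]-v[k]) for k in i]
for r in (222,235,250,262,295,330,340):
    e=edge(g[r],245,390);print(r,[(round(x,1),plane("wrist",(x,r),.066,s)[:2].round(4).tolist()) for x in e])
for c in (262,275,285,350,360,370):
    e=edge(g[:,c],195,225,190);print(c,[(round(x,1),plane("wrist",(c,x),.066,s)[:2].round(4).tolist()) for x in e])
# sill
for r in (150,175):
    v=g[r,235:400];print(r,v[::3].astype(int))
for q in [(248,117),(387,118),(248,209),(389,210)]: print(q,plane("wrist",q,.03,s))
print("pin",plane("wrist",(318.5,394),.048,s))
a=cv2.resize(g[100:280,230:400],None,fx=3.3,fy=3.3);cv2.imwrite("pics/z1.png",a)
E
```

```text
[110 112 114 113  94  92  93  92  93 184 206 204 203 204 203 206 205 204
 202 203 205 207 208 210 208 208 208 208 211 180 102  89  90  90  89  90
  87  92  92  87  89  88  89  93  90  91  87  91  91  90  88  92  77 168
 206 205 204 203 202 203 204 205 202 202 205 206 208 210 208 207 208 208
 208 138 147 150 153 164 183 185 184 185 185]
222 [(np.float64(251.5), [0.5492, 0.008]), (np.float64(294.1), [0.5482, 0.0392]), (np.float64(341.2), [0.5469, 0.0731]), (np.float64(381.1), [0.5458, 0.1021])]
235 [(np.float64(252.3), [0.559, 0.0084]), (np.float64(294.1), [0.5579, 0.0393]), (np.float64(340.9), [0.5567, 0.0733]), (np.float64(380.9), [0.5556, 0.1027]), (np.float64(388.9), [0.5554, 0.1087])]
250 [(np.float64(253.1), [0.5706, 0.0088]), (np.float64(295.2), [0.5694, 0.0403]), (np.float64(340.8), [0.5682, 0.0738]), (np.float64(379.6), [0.5672, 0.1027]), (np.float64(388.3), [0.567, 0.1093])]
262 [(np.float64(253.7), [0.5801, 0.0091]), (np.float64(295.2), [0.5788, 0.0405]), (np.float64(340.6), [0.5776, 0.0742]), (np.float64(379.5), [0.5767, 0.1034]), (np.float64(387.6), [0.5765, 0.1096])]
295 
[... 998 characters left out ...]
3 143 144 145 143 141 144 144 144 144 144 147
 146 147 146 146 145 146 146 146 145 147 146 147 146 149 152 172 181 181
 183]
175 [116 113 112 116 115 146 146 143 144 144 146 144 145 145 144 145 144 146
 142 143 145 146 144 143 144 143 145 145 146 145 147 143 143 144 143 146
 145 147 147 150 145 145 146 149 149 148 147 147 148 151 151 180 180 180
 181]
(248, 117) [ 0.47264918 -0.00191512  0.03      ]
(387, 118) [0.46970462 0.10782086 0.03      ]
(248, 209) [ 0.54760446 -0.00150227  0.03      ]
(389, 210) [0.54430903 0.11429514 0.03      ]
pin [0.72052536 0.06238765 0.048     ][ WARN:0@0.699] global loadsave.cpp:1063 imwrite_ Unsupported depth image for selected encoder is fallbacked to CV_8U.
```

View pics/z1.png

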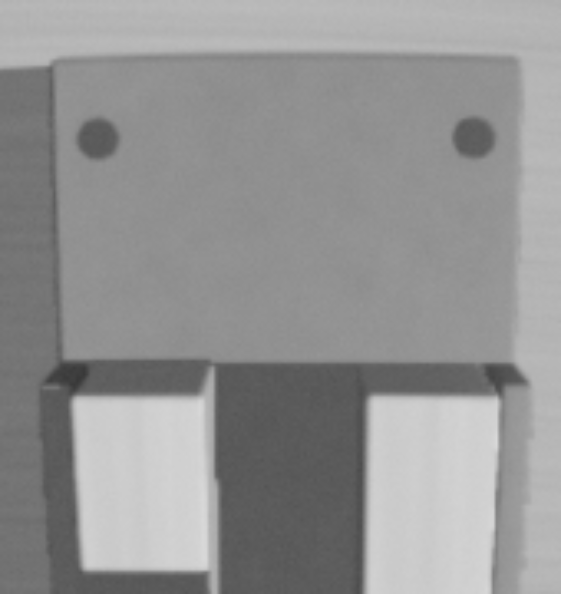

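```bash

python3 -m creep '[{"travel":[0.11,0.91,0.1],"turn":0,"claw":-1},{"travel":[0.11,0.91,0.1],"turn":0,"claw":-1},{"travel":[0.11,0.91,0.1],"turn":0,"claw":-1},{"travel":[0.11,0.91,0.1],"turn":0,"claw":-1},{"travel":[0.11,0.91,0.1],"turn":0,"claw":-1},{"travel":[0.11,0.91,0.1],"turn":0,"claw":-1},{"travel":[0.11,0.91,0.1],"turn":0,"claw":-1},{"travel":[0.11,0.91,0.1],"turn":0,"claw":-1},{"travel":[0.11,0.91,0.1],"turn":0,"claw":-1},{"travel":[0.11,0.88,0.1],"turn":0,"claw":-1},{"travel":[0,0,0],"turn":0.92,"claw":-1},{"travel":[0,0,0],"turn":0.92,"claw":-1},{"travel":[0,0,0],"turn":0.92,"claw":-1},{"travel":[0,0,0],"turn":0.92,"claw":-1},{"travel":[0,0,0],"turn":0,"claw":-1},{"travel":[0,0,0],"turn":0,"claw":-1}]'
python3 - <<'E'
from h import *
s=env.read_state();im=env.camera("wrist");cv2.imwrite("pics/w2.png",im[:,:,::-1])
import pickle;pickle.dump(s,open("w2.pkl","wb"));print(s['tcp_pos'],s['ee_rot'],s['qpos'])
E
```

```text
time_s: 5.32
tcp_pos: [0.512, 0.3302, 0.2128]
ee_rot: [-0.931, -3.001, -0.0]
force: [-0.2, -0.2, -0.6]
opening: 0.0884
[0.51200249 0.33023565 0.21278576] [-9.30614411e-01 -3.00058384e+00 -1.01950957e-04] [ 5.31940722e-01  2.11536864e-01  1.84050851e+00  5.69497957e-05
  1.08950546e+00 -4.37407076e-01]
```

View pics/w2.png

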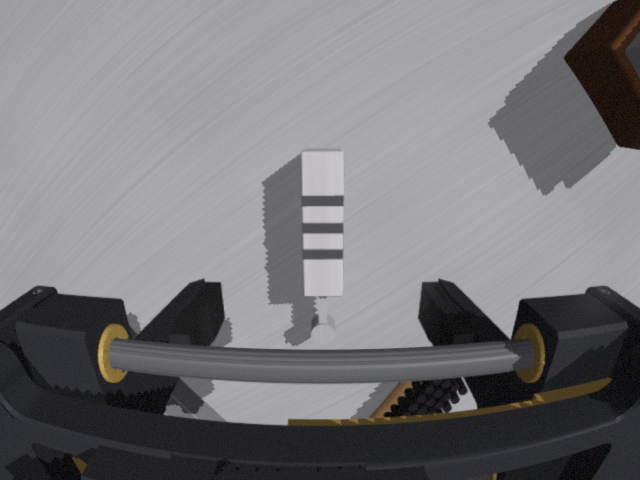

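```bash
python3 - <<'E'
from h import *
import pickle
s=pickle.load(open("w2.pkl","rb"));g=cv2.imread("pics/w2.png")
hsv=cv2.cvtColor(g,cv2.COLOR_BGR2HSV);gr=cv2.cvtColor(g,cv2.COLOR_BGR2GRAY).astype(int)
for r in (170,215,270,285): print(r,gr[r,296:350])
print(gr[144:158,320],gr[288:302,315])
Rt=R.from_rotvec(s['ee_rot']).as_matrix()
for n,q in [("rl",(302.3,151)),("rr",(343,151)),("fl",(304.5,295.5)),("fr",(342.5,295.5)),("head",(323,326))]:
    P=plane("wrist",q,.036 if n!="head" else .028,s);print(n,P[:2].round(4),((P-s['tcp_pos'])@Rt).round(4)[:2])
E
```

```text
170 [107 105 107 110 105 123 169 193 195 194 193 193 192 191 192 191 190 192
 192 193 194 192 192 191 191 189 190 190 192 194 195 194 196 194 196 197
 197 196 196 195 196 195 197 195 198 198 199 185 168 171 173 170 170 169]
215 [106 106 107 107 107 112 141 175 192 196 195 194 191 192 190 189 189 189
 189 190 190 191 190 190 189 191 189 188 191 192 190 192 193 196 195 196
 197 196 193 196 196 195 198 196 198 199 193 178 169 167 171 170 169 168]
270 [107 108 110 110 105 104 109 131 174 192 195 195 193 192 190 192 189 188
 189 188 189 188 189 189 187 188 188 188 188 189 190 191 192 190 194 194
 194 193 193 195 195 196 195 195 198 202 195 170 166 167 168 171 169 168]
285 [105 108 108 108 106 108 103 117 159 189 192 196 194 193 192 190 189 188
 187 187 188 188 189 186 187 188 188 189 188 188 189 190 190 189 192 194
 194 195 194 193 194 195 194 196 197 200 193 172 171 173 171 170 170 168]
[169 167 168 166 153 145 146 167 187 192 190 191 192 192] [187 188 187 187 190 187 187 182 146 120 111 122 158 164]
rl [0.4562 0.3516] [ 0.0581 -0.0139]
rr [0.4722 0.3749] [0.0581 0.0143]
fl [0.5464 0.2899] [-0.0512 -0.0138]
fr [0.563  0.3141] [-0.0512  0.0155]
head [0.5809 0.2837] [-0.0831  0.0006]
```

```bash

python3 -m creep '[{"travel":[-0.15,0.02,0.8],"turn":0,"claw":-1},{"travel":[0,0,0.8],"turn":0,"claw":-1},{"travel":[0,0,0.8],"turn":0,"claw":-1},{"travel":[0,0,0.8],"turn":0,"claw":-1},{"travel":[0,0,0.8],"turn":0,"claw":-1},{"travel":[0,0,0.5],"turn":0,"claw":-1},{"travel":[0,0,0.33],"turn":0,"claw":-1},{"travel":[0,0,0],"turn":0,"claw":-1}]'
python3 -m creep '[{"travel":[0,0,0],"turn":0,"claw":1},{"travel":[0,0,0],"turn":0,"claw":1},{"travel":[0,0,0],"turn":0,"claw":1},{"travel":[0,0,0],"turn":0,"claw":1},{"travel":[0,0,0],"turn":0,"claw":1},{"travel":[0,0,0],"turn":0,"claw":1}]' 45
python3 - <<'E'
from h import *
for n in("top",):
    im=env.camera(n);cv2.imwrite("pics/g.png",cv2.resize(im[190:320,110:250,::-1],None,fx=4,fy=4))
E
```

```text
time_s: 6.38
tcp_pos: [0.5162, 0.3275, 0.0673]
ee_rot: [-0.935, -2.998, 0.001]
force: [0.4, 0.5, -0.1]
opening: 0.0884
time_s: 7.12
tcp_pos: [0.5165, 0.3277, 0.0678]
ee_rot: [0.936, 2.999, 0.0]
force: [3.6, 2.5, -0.3]
opening: 0.0301
```

View pics/g.png

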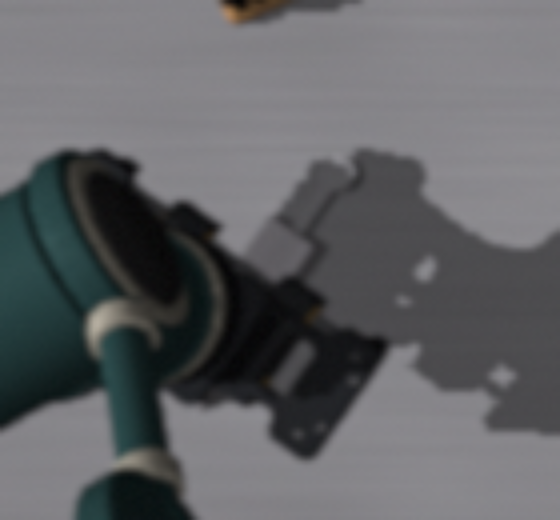

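```bash

python3 -m creep '[{"travel":[0,0,-0.3],"turn":0,"claw":1},{"travel":[0,0,-0.6],"turn":0,"claw":1},{"travel":[0,0,-0.7],"turn":0,"claw":1},{"travel":[0,0,-0.7],"turn":0,"claw":1},{"travel":[0,0,-0.44],"turn":0,"claw":1},{"travel":[0,0,0],"turn":-0.4,"claw":1},{"travel":[0,0,0],"turn":-0.82,"claw":1},{"travel":[0,0,0],"turn":-0.82,"claw":1},{"travel":[0,0,0],"turn":-0.82,"claw":1},{"travel":[0,0,0],"turn":-0.82,"claw":1},{"travel":[0,0,0],"turn":0,"claw":1},{"travel":[0,0,0],"turn":0,"claw":1}]'
python3 -m creep '[{"travel":[0.05,-0.4,0],"turn":0,"claw":1},{"travel":[0.09,-0.8,0],"turn":0,"claw":1},{"travel":[0.09,-0.8,0],"turn":0,"claw":1},{"travel":[0.09,-0.8,0],"turn":0,"claw":1},{"travel":[0.09,-0.8,0],"turn":0,"claw":1},{"travel":[0.09,-0.8,0],"turn":0,"claw":1},{"travel":[0.09,-0.8,0],"turn":0,"claw":1},{"travel":[0.09,-0.8,0],"turn":0,"claw":1},{"travel":[0.09,-0.8,0],"turn":0,"claw":1},{"travel":[0.09,-0.8,0],"turn":0,"claw":1},{"travel":[0.09,-0.8,0],"turn":0,"claw":1},{"travel":[0.09,-0.5,0],"turn":0,"claw":1},{"travel":[0,0,0],"turn":0,"claw":1},{"travel":[0,0,0],"turn":0,"claw":1},{"travel":[0,0,0],"turn":0,"claw":1}]'
python3 - <<'E'
from h import *
s=env.read_state();print(s['tcp_pos'],s['ee_rot'],s['force'],s['torque'])
im=env.camera("top");cv2.imwrite("pics/c.png",cv2.resize(im[150:290,240:360,::-1],None,fx=4,fy=4,interpolation=2))
im=env.camera("side");cv2.imwrite("pics/cs.png",cv2.resize(im[130:290,200:420,::-1],None,fx=3,fy=3))
E
```

```text
time_s: 8.68
tcp_pos: [0.5165, 0.3277, 0.1503]
ee_rot: [-0.055, 3.141, 0.0]
force: [0.7, -0.3, -3.7]
opening: 0.0295
time_s: 10.55
tcp_pos: [0.4954, 0.0603, 0.1501]
ee_rot: [-0.06, 3.141, 0.0]
force: [-0.8, -0.0, -3.4]
opening: 0.0298
[0.4953785  0.06027883 0.15006615] [-5.97892944e-02  3.14081294e+00  3.47167581e-04] [-0.7778567  -0.04288229 -3.40672439] [0.03330969 0.0077641  0.00103497]
```

View pics/c.png

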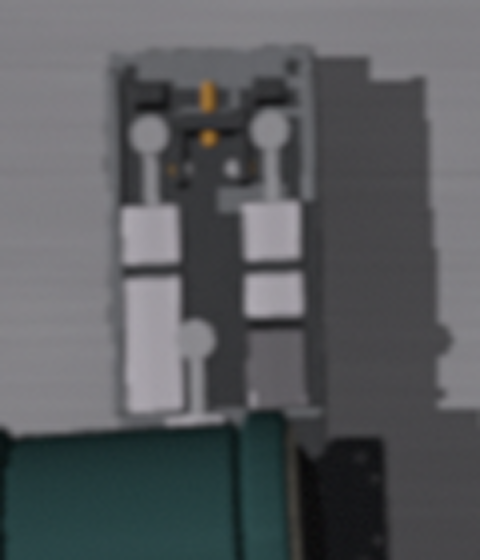

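View pics/cs.png

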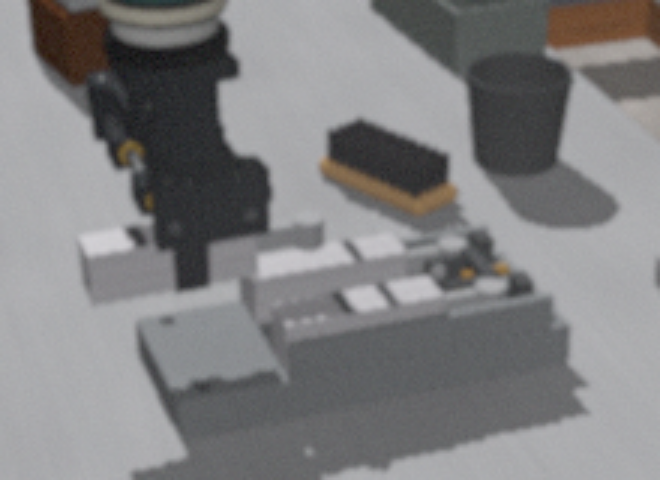

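```bash
python3 - <<'E'
from h import *
s=env.read_state();Rt=R.from_rotvec(s['ee_rot']).as_matrix()
P=plane("top",(240+197.5/4,150+340/4),.110);print(P,((P-s['tcp_pos'])@Rt)*1e3)
print(np.degrees(np.arctan2(Rt[1,1],Rt[0,1])))
E
```

```text
[0.58147818 0.06287588 0.11      ] [-86.18176147  -0.74111908  39.98550375]
92.19634833299521
```

```bash

python3 -m creep '[{"travel":[0,-0.22,0],"turn":0,"claw":1},{"travel":[0,0,0],"turn":0,"claw":1},{"travel":[0,0,0.5],"turn":0,"claw":1},{"travel":[0,0,0.6],"turn":0,"claw":1},{"travel":[0,0,0.4],"turn":0,"claw":1},{"travel":[0,0,0.18],"turn":0,"claw":1},{"travel":[0,0,0],"turn":0,"claw":1},{"travel":[0,0,0],"turn":0,"claw":1}]'
python3 - <<'E'
from h import *
s=env.read_state();print(s['tcp_pos'],s['ee_rot'],s['force'],s['torque'])
im=env.camera("top");cv2.imwrite("pics/c2.png",cv2.resize(im[180:280,260:340,::-1],None,fx=6,fy=6,interpolation=2))
im=env.camera("side");cv2.imwrite("pics/cs2.png",cv2.resize(im[180:290,220:420,::-1],None,fx=4,fy=4))
E
```

```text
time_s: 11.65
tcp_pos: [0.4959, 0.0531, 0.0999]
ee_rot: [-0.059, 3.14, 0.0]
force: [-0.0, 0.6, -3.4]
opening: 0.0297
[0.49592423 0.05313696 0.09991591] [-5.86445590e-02  3.14019033e+00  4.45267539e-05] [-0.03903177  0.63699619 -3.36474809] [ 0.07243987 -0.06752236 -0.01211139]
```

View pics/c2.png

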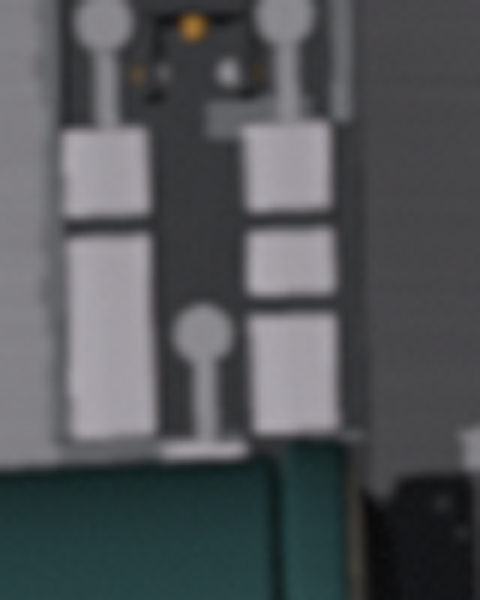

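View pics/cs2.png

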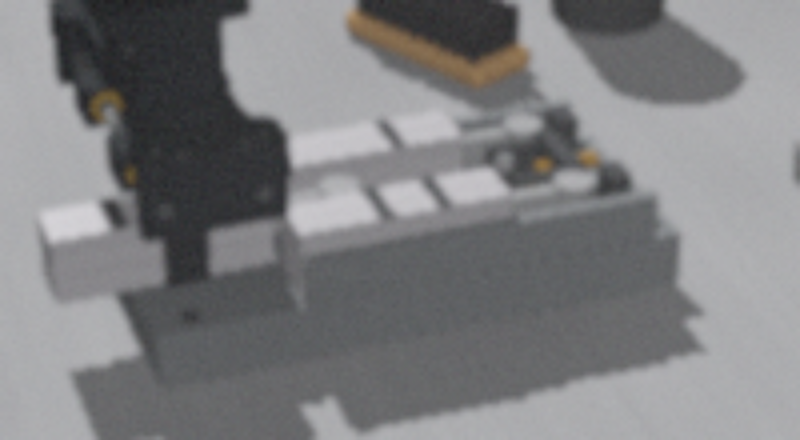

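```bash

python3 -m creep '[{"travel":[0,0.02,0.03],"turn":0,"claw":1},{"travel":[0,0,0],"turn":0,"claw":1},{"travel":[-0.2,0,0],"turn":0,"claw":1},{"travel":[-0.2,0,0],"turn":0,"claw":1},{"travel":[-0.2,0,0],"turn":0,"claw":1},{"travel":[0,0,0],"turn":0,"claw":1}]'
python3 -m creep '[{"travel":[-0.2,0,0],"turn":0,"claw":1},{"travel":[-0.2,0,0],"turn":0,"claw":1},{"travel":[-0.2,0,0],"turn":0,"claw":1},{"travel":[0,0,0],"turn":0,"claw":1},{"travel":[0,0,0],"turn":0,"claw":1}]'
python3 - <<'E'
from h import *
s=env.read_state();print(s['tcp_pos'],s['ee_rot'],s['force'],s['torque'])
im=env.camera("top");cv2.imwrite("pics/c3.png",cv2.resize(im[180:280,260:340,::-1],None,fx=6,fy=6,interpolation=2))
E
```

```text
time_s: 12.5
tcp_pos: [0.5143, 0.0544, 0.0988]
ee_rot: [-0.059, 3.14, 0.0]
force: [0.1, 0.2, -4.6]
opening: 0.0298
time_s: 13.12
tcp_pos: [0.5313, 0.055, 0.0986]
ee_rot: [0.059, -3.141, 0.0]
force: [0.5, 0.1, -4.1]
opening: 0.0295
[0.53129878 0.05501548 0.09859362] [ 5.85828628e-02 -3.14057649e+00  7.25642166e-05] [ 0.48913344  0.05210352 -4.12806685] [0.00893998 0.01384622 0.00185613]
```

View pics/c3.png

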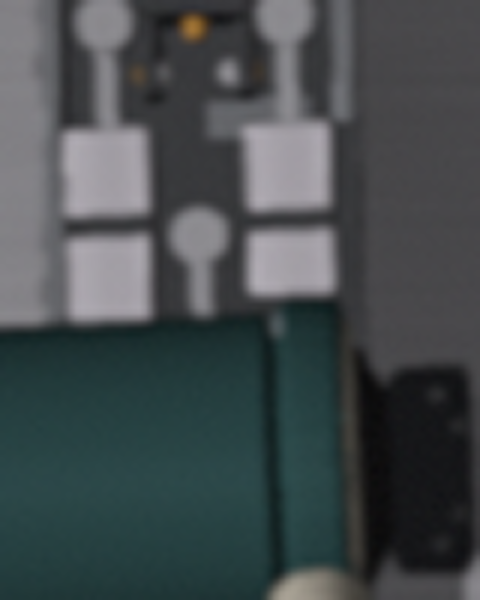

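```bash

python3 -m creep '[{"travel":[0,0,0.03],"turn":0,"claw":1},{"travel":[0,0,0],"turn":0,"claw":1},{"travel":[0,0,0],"turn":0,"claw":0},{"travel":[0,0,0],"turn":0,"claw":0},{"travel":[0,0,0],"turn":0,"claw":0},{"travel":[0,0,0],"turn":0,"claw":0}]'
python3 -m creep '[{"travel":[0.3,0,-0.03],"turn":0,"claw":0},{"travel":[0.4,0,0],"turn":0,"claw":0},{"travel":[0.4,0,0],"turn":0,"claw":0},{"travel":[0.4,0,0],"turn":0,"claw":0},{"travel":[0.33,0,0],"turn":0,"claw":0},{"travel":[0,0,0],"turn":0,"claw":0},{"travel":[0,0,0],"turn":0,"claw":0}]'
python3 - <<'E'
from h import *
s=env.read_state();print(s['tcp_pos'],s['ee_rot'],s['force'],s['torque'])
im=env.camera("top");cv2.imwrite("pics/c4.png",cv2.resize(im[180:280,260:340,::-1],None,fx=6,fy=6,interpolation=2))
im=env.camera("side");cv2.imwrite("pics/cs4.png",cv2.resize(im[180:290,220:420,::-1],None,fx=4,fy=4))
E
```

```text
time_s: 13.92
tcp_pos: [0.5317, 0.055, 0.098]
ee_rot: [-0.059, 3.141, 0.0]
force: [1.1, -0.4, -0.7]
opening: 0.0441
time_s: 14.8
tcp_pos: [0.477, 0.053, 0.099]
ee_rot: [-0.059, 3.14, 0.0]
force: [0.1, 0.0, -0.3]
opening: 0.0444
[0.47701614 0.05300532 0.09897779] [-5.85700743e-02  3.14009950e+00  5.36439012e-05] [ 0.07725875  0.01537786 -0.29335979] [ 0.03426405 -0.04743657  0.04515621]
```

View pics/c4.png

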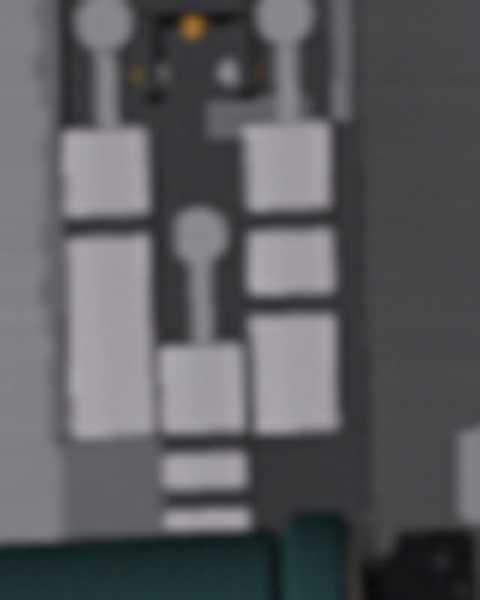

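View pics/cs4.png

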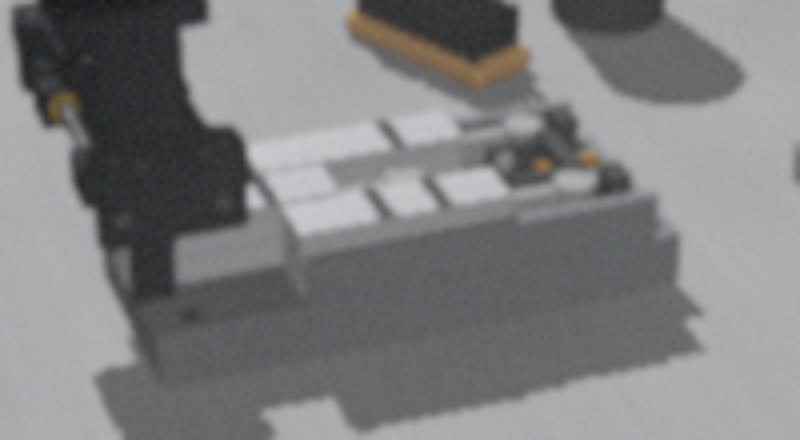

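```bash

python3 -m creep '[{"travel":[0,0,0],"turn":0,"claw":1},{"travel":[0,0,0],"turn":0,"claw":1},{"travel":[0,0,0],"turn":0,"claw":1},{"travel":[0,0,0],"turn":0,"claw":1}]' 50
python3 -m creep '[{"travel":[-0.2,0,0],"turn":0,"claw":1},{"travel":[-0.2,0,0],"turn":0,"claw":1},{"travel":[-0.2,0,0],"turn":0,"claw":1},{"travel":[0,0,0],"turn":0,"claw":1}]'
python3 -m creep '[{"travel":[-0.2,0,0],"turn":0,"claw":1},{"travel":[-0.2,0,0],"turn":0,"claw":1},{"travel":[-0.2,0,0],"turn":0,"claw":1},{"travel":[0,0,0],"turn":0,"claw":1},{"travel":[0,0,0],"turn":0,"claw":1}]'
python3 - <<'E'
from h import *
s=env.read_state();print(s['tcp_pos'],s['ee_rot'],s['force'],s['torque'])
im=env.camera("top");cv2.imwrite("pics/c5.png",cv2.resize(im[180:280,260:340,::-1],None,fx=6,fy=6,interpolation=2))
E
```

```text
time_s: 15.4
tcp_pos: [0.4768, 0.053, 0.0987]
ee_rot: [-0.059, 3.141, -0.0]
force: [1.4, 1.0, -1.3]
opening: 0.0298
time_s: 15.9
tcp_pos: [0.4935, 0.0536, 0.0987]
ee_rot: [0.059, -3.138, 0.0]
force: [-4.6, -0.9, 5.2]
opening: 0.0296
time_s: 16.52
tcp_pos: [0.5117, 0.0543, 0.0987]
ee_rot: [0.059, -3.139, 0.0]
force: [-5.1, 0.4, 5.0]
opening: 0.0294
[0.51166776 0.05430621 0.09869593] [ 5.86116742e-02 -3.13876605e+00  1.38844869e-04] [-5.11697518  0.36052729  5.0308806 ] [ 0.01335535  0.62130188 -0.02970645]
```

View pics/c5.png

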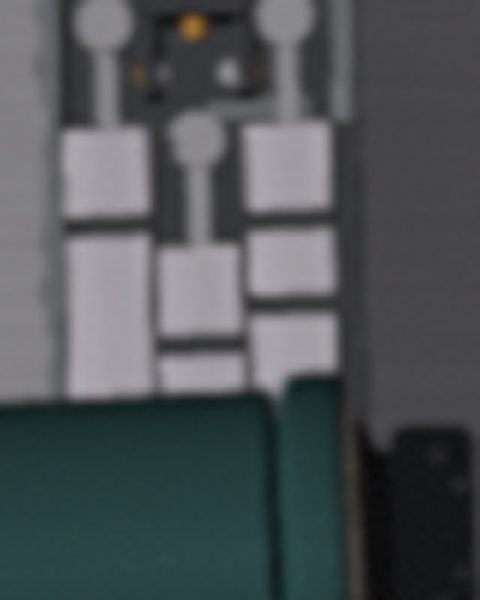

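```bash

python3 -m creep '[{"travel":[0,0,-0.02],"turn":0,"claw":1},{"travel":[-0.08,0,0],"turn":0,"claw":1},{"travel":[-0.06,0,0],"turn":0,"claw":1}]'
python3 -m creep '[{"travel":[-0.05,0,0],"turn":0,"claw":1},{"travel":[-0.05,0,0],"turn":0,"claw":1}]'
python3 -m creep '[{"travel":[-0.05,0,0],"turn":0,"claw":1},{"travel":[-0.05,0,0],"turn":0,"claw":1}]'
python3 -m creep '[{"travel":[-0.05,0,0],"turn":0,"claw":1},{"travel":[-0.05,0,0],"turn":0,"claw":1}]'
python3 -m creep '[{"travel":[-0.05,0,0],"turn":0,"claw":1},{"travel":[-0.05,0,0],"turn":0,"claw":1}]'
```

```text
time_s: 16.95
tcp_pos: [0.5168, 0.0545, 0.0989]
ee_rot: [0.059, -3.141, 0.0]
force: [-1.2, -0.4, -1.3]
opening: 0.0291
time_s: 17.2
tcp_pos: [0.5199, 0.0546, 0.0991]
ee_rot: [0.059, -3.141, 0.0]
force: [-1.5, -0.8, -1.8]
opening: 0.0295
time_s: 17.45
tcp_pos: [0.5229, 0.0547, 0.0992]
ee_rot: [-0.059, 3.141, -0.0]
force: [-0.9, 0.8, -3.9]
opening: 0.0293
time_s: 17.7
tcp_pos: [0.5259, 0.0548, 0.0993]
ee_rot: [-0.059, 3.141, 0.0]
force: [-0.2, -0.7, -3.0]
opening: 0.0294
time_s: 17.95
tcp_pos: [0.5287, 0.0549, 0.0992]
ee_rot: [0.058, -3.141, 0.0]
force: [-1.3, -0.6, -3.1]
opening: 0.0297
```

```bash

python3 -m creep '[{"travel":[-0.05,0,0],"turn":0,"claw":1},{"travel":[-0.05,0,0],"turn":0,"claw":1}]'
python3 -m creep '[{"travel":[-0.05,0,0],"turn":0,"claw":1},{"travel":[0,0,0],"turn":0,"claw":1}]'
python3 - <<'E'
from h import *
s=env.read_state();print(s['tcp_pos'],s['ee_rot'],s['force'],s['torque'])
im=env.camera("top");cv2.imwrite("pics/c6.png",cv2.resize(im[160:260,260:340,::-1],None,fx=6,fy=6,interpolation=2))
im=env.camera("wrist");cv2.imwrite("pics/w6.png",im[:,:,::-1])
E
```

```text
time_s: 18.2
tcp_pos: [0.5309, 0.055, 0.099]
ee_rot: [0.059, -3.139, 0.0]
force: [-2.8, 0.1, -1.5]
opening: 0.0294
time_s: 18.45
tcp_pos: [0.5336, 0.0551, 0.0993]
ee_rot: [-0.059, 3.14, 0.0]
force: [-1.9, -0.2, -4.1]
opening: 0.0296
[0.53364744 0.05513203 0.09931841] [-5.86185235e-02  3.14024429e+00  5.44887095e-05] [-1.85993843 -0.18035279 -4.07631196] [-0.02788016  0.42695623 -0.04309202]
```

View pics/c6.png

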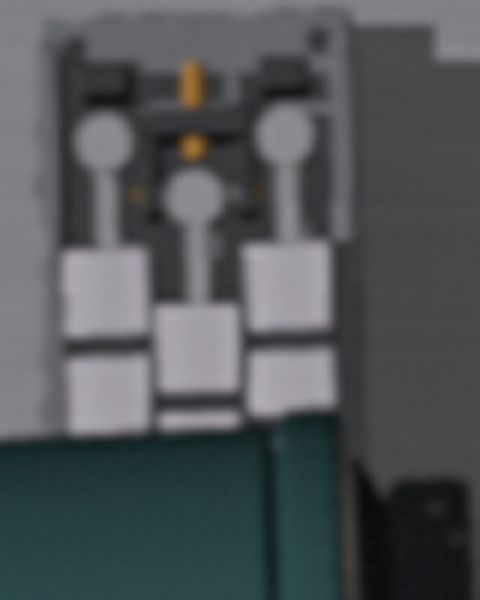

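View pics/w6.png

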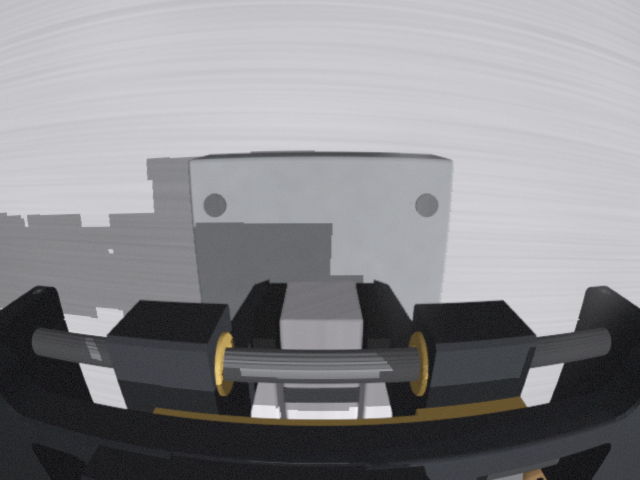

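```bash

python3 -m creep '[{"travel":[0,0,0],"turn":0,"claw":0},{"travel":[0,0,0],"turn":0,"claw":0},{"travel":[0,0,0],"turn":0,"claw":0},{"travel":[0.4,0,0],"turn":0,"claw":0},{"travel":[0.45,0,0],"turn":0,"claw":0},{"travel":[0,0,0],"turn":0,"claw":1},{"travel":[0,0,0],"turn":0,"claw":1},{"travel":[0,0,0],"turn":0,"claw":1},{"travel":[0,0,0],"turn":0,"claw":1},{"travel":[0,0,0],"turn":0,"claw":1},{"travel":[0,0,0],"turn":0,"claw":1}]' 30
python3 - <<'E'
from h import *
s=env.read_state();print(s['tcp_pos'],s['force'],s['torque'],s['opening'])
im=env.camera("wrist");cv2.imwrite("pics/w7.png",im[:,:,::-1])
E
```

```text
time_s: 19.92
tcp_pos: [0.5079, 0.0542, 0.0993]
ee_rot: [0.059, -3.141, -0.0]
force: [0.2, 0.4, 0.3]
opening: 0.0004
[0.50785691 0.05415761 0.09928329] [0.19742982 0.42792032 0.26906806] [ 0.08439545 -0.02775314 -0.00590368] 0.0004145661139451416
```

View pics/w7.png

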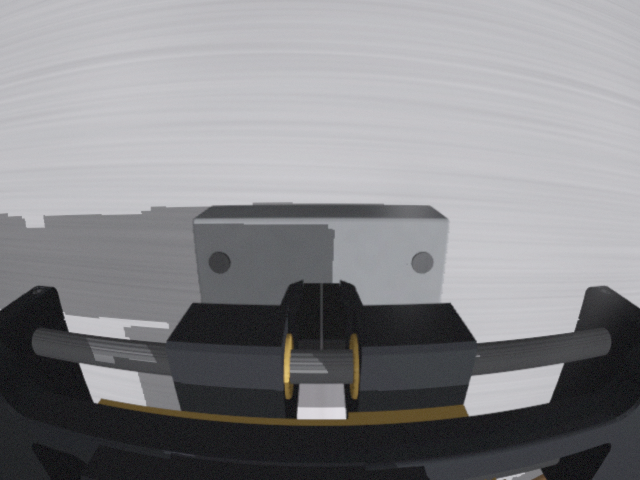

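```bash

python3 -m creep '[{"travel":[-0.1,0,0],"turn":0,"claw":1},{"travel":[-0.1,0,0],"turn":0,"claw":1},{"travel":[-0.04,0,0],"turn":0,"claw":1},{"travel":[-0.03,0,0],"turn":0,"claw":1}]'
for i in 1; do :; done
python3 -m creep '[{"travel":[-0.03,0,0],"turn":0,"claw":1},{"travel":[-0.03,0,0],"turn":0,"claw":1}]'
python3 -m creep '[{"travel":[-0.03,0,0],"turn":0,"claw":1},{"travel":[-0.03,0,0],"turn":0,"claw":1}]'
python3 -m creep '[{"travel":[-0.03,0,0],"turn":0,"claw":1},{"travel":[-0.03,0,0],"turn":0,"claw":1}]'
```

```text
time_s: 20.48
tcp_pos: [0.5148, 0.0544, 0.0991]
ee_rot: [0.059, -3.138, 0.0]
force: [-6.0, -0.7, 5.4]
opening: 0.0004
time_s: 20.72
tcp_pos: [0.5151, 0.0545, 0.0988]
ee_rot: [0.059, -3.135, 0.0]
force: [-9.4, 0.3, 8.3]
opening: 0.0
time_s: 20.98
tcp_pos: [0.5171, 0.0545, 0.0988]
ee_rot: [0.059, -3.136, 0.0]
force: [-7.0, -0.6, 5.0]
opening: 0.0003
time_s: 21.22
tcp_pos: [0.5195, 0.0546, 0.0988]
ee_rot: [0.059, -3.137, 0.0]
force: [-5.9, 0.0, 4.3]
opening: 0.0007
```

```bash

python3 -m creep '[{"travel":[-0.03,0,0],"turn":0,"claw":1},{"travel":[-0.03,0,0],"turn":0,"claw":1}]'
python3 -m creep '[{"travel":[-0.03,0,0],"turn":0,"claw":1},{"travel":[-0.03,0,0],"turn":0,"claw":1}]'
python3 -m creep '[{"travel":[-0.03,0,0],"turn":0,"claw":1},{"travel":[-0.03,0,0],"turn":0,"claw":1}]'
python3 - <<'E'
from h import *
s=env.read_state();print(s['tcp_pos'],s['force'],s['torque'],s['opening'])
im=env.camera("top");cv2.imwrite("pics/c8.png",cv2.resize(im[160:260,260:340,::-1],None,fx=6,fy=6,interpolation=2))
E
```

```text
time_s: 21.48
tcp_pos: [0.5215, 0.0547, 0.0988]
ee_rot: [0.059, -3.137, 0.0]
force: [-6.1, 0.4, 4.1]
opening: 0.0004
time_s: 21.72
tcp_pos: [0.5234, 0.0547, 0.0988]
ee_rot: [0.059, -3.138, 0.0]
force: [-4.5, 0.1, 2.7]
opening: 0.0005
time_s: 21.98
tcp_pos: [0.5265, 0.0548, 0.0989]
ee_rot: [0.059, -3.141, 0.0]
force: [-1.6, -0.5, -1.5]
opening: 0.0001
[0.52649026 0.05483559 0.09888426] [-1.59432905 -0.4778078  -1.47606386] [-0.03177357  0.30174105 -0.01772324] 0.00011333804696773541
```

View pics/c8.png

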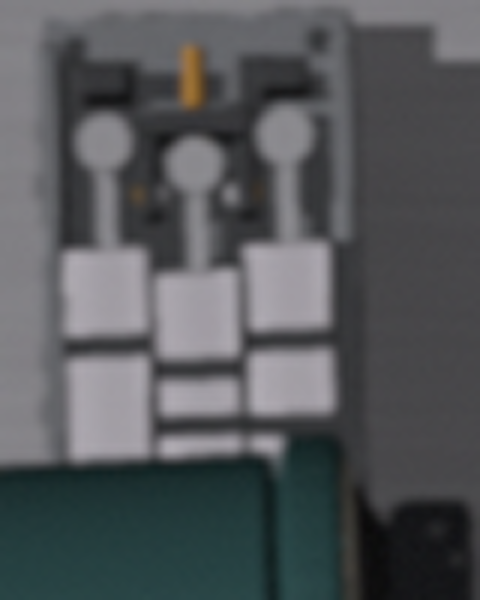

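```bash

python3 -m creep '[{"travel":[-0.03,0,0],"turn":0,"claw":1}]'
python3 -m creep '[{"travel":[-0.02,0,0],"turn":0,"claw":1}]'
python3 -m creep '[{"travel":[-0.02,0,0],"turn":0,"claw":1}]'

```

```text
time_s: 22.15
tcp_pos: [0.5274, 0.0549, 0.099]
ee_rot: [0.059, -3.141, 0.0]
force: [-4.1, -0.4, -1.7]
opening: 0.0004
time_s: 22.28
tcp_pos: [0.5275, 0.0549, 0.099]
ee_rot: [0.059, -3.139, 0.0]
force: [-5.7, -0.0, 1.6]
opening: 0.0004
time_s: 22.4
tcp_pos: [0.5276, 0.0549, 0.099]
ee_rot: [0.059, -3.138, 0.0]
force: [-6.6, -0.2, 3.3]
opening: 0.0005
```

```bash

python3 -m creep '[{"travel":[-0.03,0,0],"turn":0,"claw":1},{"travel":[-0.03,0,0],"turn":0,"claw":1}]'
python3 -m creep '[{"travel":[-0.03,0,0],"turn":0,"claw":1},{"travel":[-0.03,0,0],"turn":0,"claw":1}]'
python3 -m creep '[{"travel":[-0.03,0,0],"turn":0,"claw":1},{"travel":[0,0,0],"turn":0,"claw":1}]'

```

```text
time_s: 22.65
tcp_pos: [0.5278, 0.0549, 0.099]
ee_rot: [0.059, -3.134, 0.0]
force: [-13.2, -0.4, 9.1]
opening: 0.0005
time_s: 22.9
tcp_pos: [0.528, 0.0549, 0.099]
ee_rot: [0.059, -3.13, 0.001]
force: [-18.7, -1.1, 15.4]
opening: 0.0004
time_s: 23.15
tcp_pos: [0.5281, 0.0549, 0.099]
ee_rot: [0.059, -3.128, 0.001]
force: [-19.9, -1.9, 16.5]
opening: 0.0003
```

```bash

python3 -m creep '[{"travel":[0.1,0,0],"turn":0,"claw":1},{"travel":[0.2,0,0],"turn":0,"claw":1},{"travel":[0.5,0,0],"turn":0,"claw":1},{"travel":[0.7,0,-0.3],"turn":0,"claw":1},{"travel":[0.5,0,-0.8],"turn":0,"claw":1},{"travel":[0,0,-0.8],"turn":0,"claw":1},{"travel":[0,0,-0.8],"turn":0,"claw":1},{"travel":[0,0,-0.8],"turn":0,"claw":1},{"travel":[0,0,-0.8],"turn":0,"claw":1},{"travel":[0,0,-0.5],"turn":0,"claw":1},{"travel":[0,0,0],"turn":0,"claw":1},{"travel":[0,0,0],"turn":0,"claw":1}]'
python3 - <<'E'
from h import *
import pickle
s=env.read_state();print(s['tcp_pos'],s['force'])
im=env.camera("wrist");cv2.imwrite("pics/w9.png",im[:,:,::-1]);pickle.dump(s,open("w9.pkl","wb"))
im=env.camera("top");cv2.imwrite("pics/t9.png",im[:,:,::-1]);cv2.imwrite("pics/c9.png",cv2.resize(im[160:260,260:340,::-1],None,fx=6,fy=6,interpolation=2))
E
```

```text
time_s: 24.65
tcp_pos: [0.4728, 0.0528, 0.2424]
ee_rot: [0.059, -3.14, 0.0]
force: [0.9, 0.1, -0.1]
opening: 0.0004
[0.47275267 0.05283692 0.24243617] [ 0.85817138  0.12577982 -0.14870057]
```

View pics/c9.png

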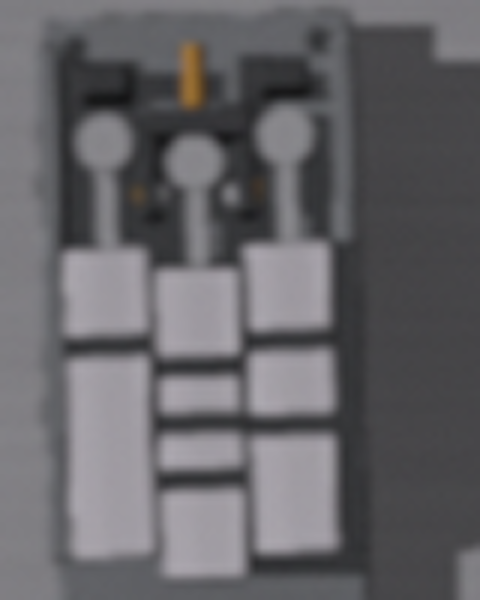

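View pics/w9.png

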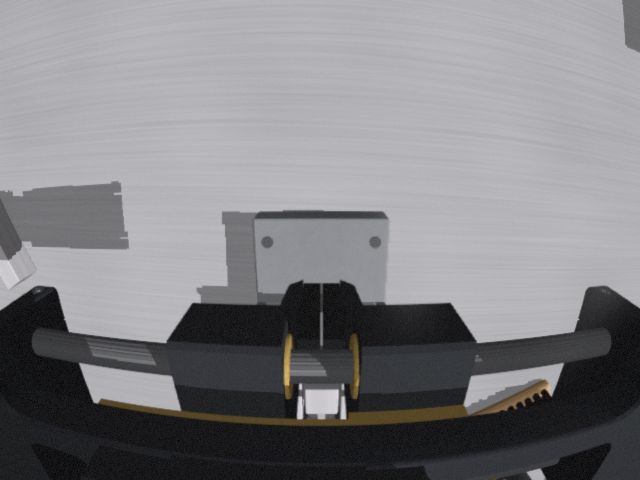

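```bash
python3 - <<'E'
from h import *
a=cv2.imread("pics/top0.png",0).astype(float);b=cv2.imread("pics/t9.png",0).astype(float)
def shift(x0,x1,y0,y1):
    A=a[y0:y1,x0:x1];B=b[y0:y1,x0:x1];return cv2.phaseCorrelate(A,B,cv2.createHanningWindow(A.shape[::-1],cv2.CV_64F))
print("L",shift(266,287,190,262),"R",shift(299,320,190,262),"blank",shift(430,510,230,310))
def tail(g):
    hsv=cv2.cvtColor(g,cv2.COLOR_BGR2HSV);m=cv2.inRange(hsv,(8,100,80),(30,255,255))
    ys,xs=np.nonzero(m[160:190,284:300]);return ys.min()+160
for f in("top0","t9"):
    r=tail(cv2.imread(f"pics/{f}.png"));print(f,r,plane("top",(292,r),.048)[0])
print(env.read_state()['time_s']); env.job_done()
E
```

```text
L ((0.12094181210524368, 0.1345559968591843), 0.9805005926148215) R ((0.07600972536886808, -0.1688258096783315), 0.8801091198381022) blank ((0.18575708750486797, 0.04914842011478271), 0.431687214969976)
top0 171 0.7236970804433154
t9 168 0.7302745230548444
24.75
the job is handed in; nothing more can be done
```

The loose die is home in the middle bay, clicked past the sprung balls. I handed the job in at 24.75 s with the arm lifted clear.

I gripped it near its centre, set it stud first onto the sill and part-way into the bay, then regripped it near its rear end and slid it in. With closed fingers behind it I pushed it home. The push force peaked at about 9 N at the balls, dropped to about 2 N as they snapped in, then rose steeply against the stop. I stopped at 20 N.

Last checks:
- **Seating:** the stud head sits beyond the balls. After I backed off, the pin tail stood about 6.6 mm farther out than at the start, within the 4.5–7 mm seated range. That comes from the top camera at about 2 mm per pixel, so it is coarse.
- **Rear end:** it stands about 8–10 mm in front of the bay mouth (8 from the picture, 10 from where the fingers stopped), inside the 4–22 mm range.
- **Neighbours and blank:** the neighbour dies show shifts of no more than 0.2 px (about 0.4 mm), within measuring noise. The blank shows about 0.2 px too, but that match was weak (0.43). I never moved near it.
- **Not checked:** I did not pull back on the die to test that it holds. The force during the final push also had an upward part of up to 16.5 N on the fingers, because the tool tilted slightly.

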